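Kickstand down, frame held upright

ROBOT

A 6-joint arm with a two-finger parallel gripper is mounted at the origin on the work surface. World frame = base frame: x ahead of the robot, y to its left, z up, the work surface at z = 0. Lengths are in m, angles in rad, forces in N, time in s.
With the tool pointing down it reaches from about 0.325 to 0.9 m from the base axis. Payload 6.1 kg.
Tool frame: the origin (TCP) lies midway between the tips of the shut fingers; the grasp point (between the pads) lies 19 mm behind it; z points along the fingers, y is the line along which they close (so a half turn about z gives the same grasp; the last joint's range is limited). The gripper opens to 87 mm and grips with 3 to 60 N. Pads are 19 mm wide; open, the fingers measure 117 mm over their backs; the gripper's body (75 mm by 190 mm) begins 51 mm behind the grasp point.
Start: joints at [-0.126, 0.22, 1.526, -0, 1.395, -0.126], TCP at [0.625, -0, 0.223] pointing down, gripper open.
Joint ranges: [-2.98, 2.98], [-0.91, 2.08], [0.09, 2.57], [-1.24, 4.39], [0.2, 2.65], [-2.68, 2.68]. Speed limits (rad/s): [2.57, 2.57, 3.01, 3.14, 3.14, 3.14].

INTERFACE

Orientations are given as [roll, pitch, yaw] about the fixed x, y, z axes, in that order (R = Rz(yaw) Ry(pitch) Rx(roll)).
In Python, from cell import sense, grab_frame, sign_off, boxes_of, outline_of gives the robot as it stands.
- The arm moves only by the tool apply_moves, never from a script. Its argument "increments" is a list of rows, each an object with "xyz": the shift along the tool's x, y, z in m, a list of three; "delta_rot": the turn, a rotation vector about the tool's x, y, z in degrees, a list of three. A call has 1 to 5 rows; each row shifts and turns the commanded pose from where the row before left it, along the tool's axes as they then stand; what a row does not reach is not made up. A row lasts 1/8 s, in which the tool goes at most 62.5 mm and 10.7 degrees, less where a joint would pass 70% of its speed; a pose out of reach is approached as far as the arm can. A call with a gripper value outside its range is refused whole. "grip" is the closure in counts, from 0 (fully open) to 255 (shut), set as the call begins (left out, the last holds). The fingers move at their own pace and stop on an object; "grip_force" is the grip in N (left out, the last holds). Time passes only in rows, so rows that do not move let the fingers close. It gives the time, the measured TCP pose, the force, the opening and the grip force at its end, in the units of the state.
- sense(): the state, without advancing time (a new reading comes with each control period).
- grab_frame(name): name is "scene" or "side" or "wrist"; returns a dict with "img" (480x640x3 uint8, red, green, blue), "depth" (480x640 float32, m along the optical axis (not along the pixel's ray), 0 where there is no reading), "camera_matrix" (3x3 intrinsics, pixels), "rvec" (rotation vector, rad) and "tvec" (3), from world to camera coordinates, as OpenCV has them; the wrist camera has in their place "hand_eye" (4x4, takes a point from camera to tool coordinates, whose origin is the TCP and whose axes are the flange's). Camera axes: x right, y down, z forward; pixel columns grow to the right and rows downward; lengths in m; the calibration is good to about 2 mm. A picture is of the moment at which its call begins: read the wrist's pose just before it.
- sign_off(): hands the job in; it is judged then, once.
Trained networks look in a picture, given as the dict that the camera call returned (one of the last four; its "shot" number tells which), for a name from the list of things; names that differ only in an ending like _2 or _b are one class to them, and where a whole thing is asked for, a point or a joint stands for the part that bears it (a point fixed in the world has none). Each returns a list of dicts, best first, with "p" (0 to 1); they miss things now and then, are a little off and sometimes report something else, mostly with a low value. They report only what shows in the picture. A call takes as long as a camera call.
- boxes_of(picture, name): "centre" ([x, y, z] in m, in world coordinates, good to about 4 mm: the middle of the surface that is visible of it).
- outline_of(picture, name): "region" (480x640 bool, what is visible of it).
The state is a dict: "t": time; "joints": joint angles; "joint_vel": joint speeds; "tau": joint torques, N m; "tool_pos": TCP position; "orientation": TCP orientation; "ft_force": force on the tool from outside, world axes, zero at the start; "ft_torque": the same for the moment, N m; "gripper_width": finger opening in m; "grip_force": force on a finger pad.
Only numpy, scipy, OpenCV 4.12 (cv2) and the standard library are available. Lean on these libraries where they do the work, as an engineer would, in place of code of your own. Each camera call takes 0.05 s, during which the arm holds its last target. There are 200 camera calls.

TASK

The bicycle frame stub in the bench cradle has flopped over onto its brake drum side with its kickstand folded back. First flip the kickstand down past its centre so that it snaps fully down while the frame still leans, then take the frame by its top tube, raise it upright and finish holding it there by the top tube, steady, because it falls over again if let go. Leave the abrasive sleeve, the tin and the grinding stone where they stand.

Things in the scene. Friction and masses are not known exactly. Their poses are not given: they have to be found in the camera images.
- frame (a joint): Tipping of the frame stub about the cradle's level axis, rad: 0 is upright, positive leans away from the kickstand side. It starts leaning on its stop at about 0.28; the other stop is -0.14. Heavy on the brake drum side: left alone, even upright, it falls back to 0.28. About 1.5 kg in all; 2 to 5 N sideways on the top tube raises it.
- kickstand (a joint): Swing of the kickstand, rad: 0 is folded (level, pointing to the frame's rear), 1.5 is fully down. An over-centre spring pushes it away from about 0.55 towards the nearer end; 3 to 5 N pressed down 100 mm from the pivot starts it, less further on. Pushed beyond 0.9 it snaps down and stays. While the frame leans, the leg swings down and outwards.
- tipping_axis (a point): Middle of the tipping axis, 55 mm above the bench, on the fixed cradle. Axes: x level along the tipping axis to the frame's front, y level to the kickstand side, z up; does not tip. The cradle's black mat is 300 x 200 mm along x and y, its plate 240 x 130 mm and 11 mm high; two grey saddles 58 mm wide reach 69 mm above the bench at x = -85 and +75 mm.
- top_tube (a point): Top tube of the frame, round, grey, 28 mm diameter, 132 mm long. Origin at its middle: 56 mm ahead of tipping_axis and 165 mm above it when upright (220 mm above the bench). Axes: x along the tube to the front, y to the kickstand side, z up; tips with the frame. Upright tubes meet it 56 mm behind and 42 mm ahead of its middle; below the middle it is free for 120 mm.
- kickstand_pivot (a point): Pivot of the kickstand: 12 mm behind tipping_axis, 46 mm to the kickstand side and 90 mm above it when the frame is upright. In the frame's axes (as top_tube's, tipping with it) the leg points along (-cos q, 0.2 sin q, -0.98 sin q) at joint value q. Behind the pivot the frame is no higher than 55 mm above the tipping axis.
- kickstand_foot (a point): Centre of the rubber foot of the kickstand, 123 mm from the pivot along the leg. The leg is a straight round steel bar of 14 mm diameter, the foot 18 mm.
- sleeve_mid (a point): Abrasive sleeve, an upright cylinder striped black and white, 48 mm diameter, 90 mm high; this point is its centre. Leave alone.
- tin_mid (a point): Plain metal tin, 72 mm diameter, 75 mm high; this point is its centre. Leave alone.
- stone_mid (a point): Flat grey grinding stone, 76 mm diameter, 22 mm thick; this point is its centre. Leave alone.
- frame_hub (a point): Centre of the wheel hub at the frame's rear, 145 mm behind tipping_axis and 20 mm above it when upright. Axle across the frame, reaching 67 mm to the kickstand side and 98 mm to the other; flanges 56 mm diameter; heavy dark brake drum, 68 mm diameter and 30 mm wide, at 60 to 90 mm on the side away from the kickstand. Tips with the frame.

How it is judged:
By the outcome, as a careful person would: the job done as asked, in the order asked, and still so for the second after the job is handed in, while the arm keeps its last pose, push and grip.
It also fails if it takes over 48 s, if anything falls off the work surface, if the arm or the gripper's body presses on something with over 40 N, if the wrist force passes 120 N, or if a joint passes its speed limit or range.

## Working session

There is one attempt and no reset: what is moved stays moved. The work goes in short steps, Python scripts to look and compute and a tool call to move; the robot and the scene stay as the last step left them, time stands still between calls to the robot, and variables do not carry over. Pictures are saved under pics/ and viewed, at most 10 in all, crops included, and the job is handed in when it is done.

Besides the shell and the picture viewer there is one more tool, called after ">>>" as name(argument=value, ...), one argument or row to a line, values as JSON. apply_moves: Moves the arm, as the interface text tells. Its arguments: {"type":"object","properties":{"increments":{"type":"array","items":{"type":"object","properties":{"xyz":{"type":"array","items":{"type":"number"}},"delta_rot":{"type":"array","items":{"type":"number"}}}}},"grip":{"type":"number"},"grip_force":{"type":"number"}},"required":["increments"]}

```bash
mkdir -p pics
cat > h.py <<'E'
import numpy as np, cv2
from scipy.spatial.transform import Rotation as R
from cell import *
def cloud(p):
    K=p["camera_matrix"];d=p["depth"];v,u=np.mgrid[:480,:640]
    c=np.dstack([(u-K[0,2])/K[0,0]*d,(v-K[1,2])/K[1,1]*d,d])
    Rm=cv2.Rodrigues(np.array(p["rvec"],float))[0]
    return (c-np.array(p["tvec"]).reshape(3))@Rm
def save(p,n): cv2.imwrite("pics/"+n+".png",p["img"][:,:,::-1])
E
python3 - <<'E'
from h import *
print(sense())
for n in("scene","side"):
    p=grab_frame(n);save(p,n+"0")
    for k in("frame","top_tube","kickstand","kickstand_foot","kickstand_pivot","frame_hub","sleeve_mid","tin_mid","stone_mid"):
        print(n,k,[(np.round(b["centre"],3),round(b["p"],2)) for b in boxes_of(p,k)[:2]])
E
```

```text
{'t': 0.0, 'joints': array([-1.26075012e-01,  2.21219586e-01,  1.52761455e+00, -1.56548902e-06,
        1.39469007e+00, -1.26074637e-01]), 'joint_vel': array([-0.00096212,  0.00074499, -0.00117017,  0.00168404, -0.00068665,
        0.00078293]), 'tau': array([-1.67445501e-05, -4.94609964e+01, -3.87383544e+01,  6.99962187e-02,
        5.70271199e-02, -1.42064664e-04]), 'tool_pos': array([6.24380791e-01, 8.97407476e-05, 2.21439483e-01]), 'orientation': array([-3.13967623e+00, -2.41346976e-04,  1.57079600e+00]), 'ft_force': array([-0.21739897, -0.4199626 ,  0.25522623]), 'ft_torque': array([ 0.00657664,  0.02385303, -0.02950977]), 'grip_force': 0.0, 'gripper_width': 0.08723706715322367}
scene frame [(array([ 0.544, -0.063,  0.144]), 0.95)]
scene top_tube [(array([ 0.546, -0.06 ,  0.146]), 0.76)]
scene kickstand [(array([0.553, 0.023, 0.163]), 0.83)]
scene kickstand_foot [(array([0.551, 0.025, 0.159]), 0.52)]
scene kickstand_pivot [(array([0.556, 0.025, 0.158]), 0.73)]
scene frame_hub [(array([ 0.57 , -0.073,  0.012]), 0.63), (array([ 0.548, -0.064,  0.151]), 0.58)]
scene sleeve_mid [(array([0.704, 0.385, 0.077]), 0.82)]
scene tin_mid [(array([0.483, 0.37 , 0.067]), 0.75)]
scene stone_mid [(array([ 0.546, -0.064,  0.149]), 0.72), (array([ 0.478, -0.388,  0.021]), 0.62)]
side frame [(array([ 0.529, -0.031,  0.086]), 0.56)]
side top_tube [(array([ 0.529, -0.03 ,  0.085]), 0.93)]
side kickstand [(array([0.539, 0.054, 0.16 ]), 0.75)]
side kickstand_foot [(array([0.539, 0.059, 0.164]), 0.76)]
side kickstand_pivot [(array([0.542, 0.056, 0.158]), 0.75)]
side frame_hub [(array([ 0.529, -0.032,  0.088]), 0.74)]
side sleeve_mid [(array([0.686, 0.376, 0.062]), 0.87)]
side tin_mid [(array([0.453, 0.358, 0.055]), 0.83)]
side stone_mid [(array([ 0.462, -0.391,  0.022]), 0.6)]
```

View pics/scene0.png

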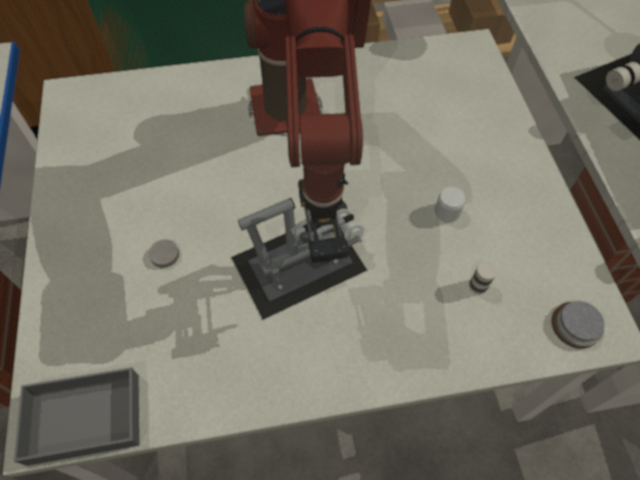

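View pics/side0.png

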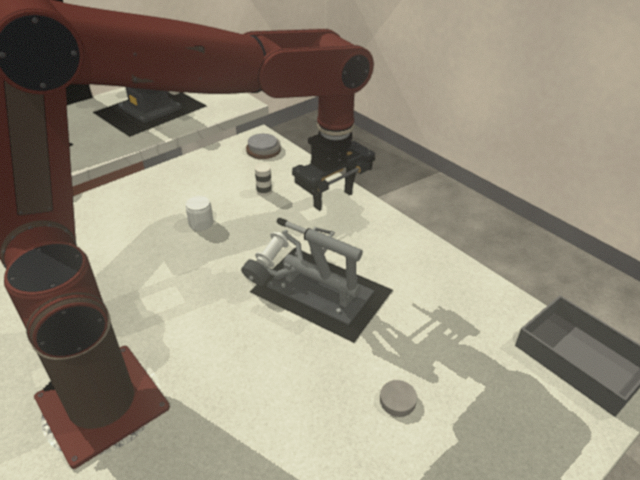

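The scene view shows the frame with its front to the left: top tube at (267,215), hub at (350,228), and mat corners near (233,262), (265,316) and (366,268). It leans towards the robot. The side view shows the kickstand foot at (283,222) and pivot near (312,232). Next I fit the mat and the tube.

```bash
cat >> h.py <<'E'
def frame_T(c,psi):  # cradle frame
    x=np.array([np.cos(psi),np.sin(psi),0]);z=np.array([0,0,1.]);return np.column_stack([x,np.cross(z,x),z]),np.array([c[0],c[1],.055])
def tip(a): return R.from_euler('x',a).as_matrix()  # set sign later: positive leans to -y
E
python3 - <<'E'
from h import *
P=[]
for n in("scene","side"):
    p=grab_frame(n);c=cloud(p);g=p["img"].max(2)
    m=(c[...,2]<.008)&(c[...,2]>-.008)&(g<60)&(p["depth"]>0)&(abs(c[...,0]-.58)<.25)&(abs(c[...,1]+.03)<.25)
    m=cv2.morphologyEx(m.astype(np.uint8),cv2.MORPH_OPEN,np.ones((3,3)))
    k,l,s,_=cv2.connectedComponentsWithStats(m);m=l==1+s[1:,4].argmax()
    q=c[m]; print(n,len(q),cv2.minAreaRect((q[:,:2]*1000).astype(np.float32)));P.append(q)
    for k in("top_tube","kickstand"):
        o=outline_of(p,k)
        if o:
            w=c[o[0]["region"]&(p["depth"]>0)];
            if k=="top_tube": w=w[w[:,2]>.185]
            print(k,len(w),w.mean(0),w.min(0),w.max(0))
            u,s,v=np.linalg.svd(w-np.median(w,0),full_matrices=False);print(v[0],s)
q=np.vstack(P);print(cv2.minAreaRect((q[:,:2]*1000).astype(np.float32)))
E
```

```text
scene 2217 ((555.260498046875, -45.12921142578125), (195.94651794433594, 294.4454650878906), 17.370601654052734)
top_tube 865 [ 0.5347429  -0.10896893  0.21844451] [ 0.49768142 -0.17943956  0.18501696] [0.70303698 0.03609611 0.33660342]
[ 0.22933468 -0.97304516 -0.02426347] [1.21258042 0.58083898 0.39700701]
kickstand 273 [0.54463935 0.04016825 0.14953414] [ 0.44505131 -0.0368358  -0.00153695] [0.63764152 0.12351093 0.30603724]
[ 0.45943628 -0.7647984   0.45166548] [0.79966005 0.53587019 0.11562982]Traceback (most recent call last):
  File "<stdin>", line 7, in <module>
ValueError: attempt to get argmax of an empty sequence
```

>>> apply_moves(
  increments=[
    {"delta_rot": [0,0,-8.7],"xyz": [0,0,0]},
    {"delta_rot": [0,0,-8.7],"xyz": [0,0,0]},
    {"xyz": [0.03,-0.02,0.0],"delta_rot": [0,0,0]},
    {"xyz": [0.03,-0.02,0.0],"delta_rot": [0,0,0]},
    {"xyz": [0.03,-0.02,0.02],"delta_rot": [0,0,0]},
  ],
  grip=255,
)

```text
t: 1.82
tool_pos: [0.5413, 0.0685, 0.2042]
orientation: [3.138, 0.001, 1.874]
ft_force: [0.1, 0.4, -0.6]
gripper_width: 0.0449
grip_force: 0.0
```

Run:
```python
from h import *
s=sense();p=grab_frame("wrist");save(p,"w1");print(s["t"],s["tool_pos"],s["orientation"],s["gripper_width"])
T=p["hand_eye"];Rm=R.from_euler('xyz',s["orientation"]).as_matrix()
P=dict(p);M=np.linalg.inv(np.block([[Rm,s["tool_pos"][:,None]],[np.zeros((1,3)),np.ones((1,1))]])@T)
pic=cloud({**p,"rvec":R.from_matrix(M[:3,:3]).as_rotvec(),"tvec":M[:3,3]})
C,o=frame_T((.555,-.045),np.radians(-72.6))
q=(pic-o)@C
np.save("q1.npy",q)
# leg band: print height peaks at frame x slices
for x in np.arange(-.13,-.02,.02):
    w=q[(abs(q[...,0]-x)<.004)&(q[...,2]>.08)&(q[...,2]<.115)&(p["depth"]>0)]
    if len(w): print(round(x,3),len(w),w[:,1].min(),w[:,1].max(),np.percentile(w[:,2],95))
for n in("scene","side"):
  p=grab_frame(n)
  for k in("top_tube","kickstand"):
    for ob in outline_of(p,k)[:1]:
      w=cloud(p)[ob["region"]&(p["depth"]>0)];w=(w-o)@C
      print(n,k,np.round(np.percentile(w,[5,50,95],axis=0),3).tolist())
  if n=="side": save(p,"side1")
```

```text
1.825 [0.54133874 0.0684775  0.20415261] [3.13779129e+00 1.15068099e-03 1.87416807e+00] 0.04487526051716101
-0.13 371 0.007244400367920288 0.024415453057302087 0.10794514312840194
-0.11 266 0.008761827054601361 0.022629124420673087 0.10616899084576051
-0.09 256 0.009034203837552284 0.02268386678970072 0.1060388546875338
-0.07 97 0.009455196501454176 0.0227215297398049 0.10589583782559496
-0.05 16 0.012704458114131205 0.033132163045880514 0.10942543975130162
-0.03 333 0.00893240073092365 0.032652113363930056 0.11389058048098463
scene top_tube [[-0.14, -0.071, 0.003], [0.001, -0.008, 0.045], [0.102, 0.034, 0.171]]
scene kickstand [[-0.113, 0.012, 0.098], [-0.059, 0.02, 0.104], [-0.008, 0.029, 0.11]]
side top_tube [[-0.15, -0.094, -0.002], [-0.009, -0.03, 0.034], [0.104, 0.026, 0.172]]
side kickstand [[-0.136, 0.007, 0.099], [-0.1, 0.012, 0.106], [-0.061, 0.02, 0.11]]
```

View pics/w1.png

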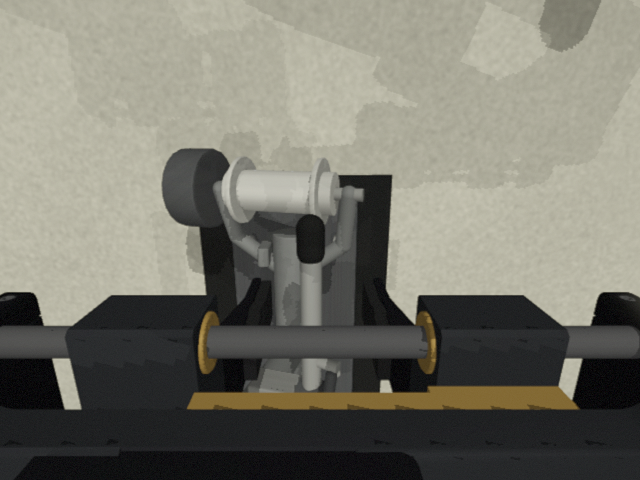

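The wrist view shows the leg running down from the black foot (311,240), between the fingers. It sits at frame y of about 0.016 with its top at z 0.161, as predicted. I let the fingers finish shutting, then come down onto the leg.

>>> apply_moves(
  increments=[
    {"xyz": [0,-0.004,0],"delta_rot": [0,0,0]},
    {"xyz": [0,0,0],"delta_rot": [0,0,0]},
    {"xyz": [0,0,0],"delta_rot": [0,0,0]},
    {"xyz": [0,0,0.015],"delta_rot": [0,0,0]},
    {"xyz": [0,0,0.02],"delta_rot": [0,0,0]},
  ],
  grip=255,
)

```text
t: 2.8
tool_pos: [0.5372, 0.0667, 0.1667]
orientation: [3.141, 0.0, 1.874]
ft_force: [0.0, 0.5, -0.6]
gripper_width: 0.0006
grip_force: 0.0
```

>>> apply_moves(
  increments=[
    {"xyz": [0,0.002,0.012],"delta_rot": [0,0,0]},
    {"xyz": [-0.001,0.008,0.014],"delta_rot": [0,0,0]},
    {"xyz": [-0.003,0.005,0.01],"delta_rot": [0,0,0]},
    {"xyz": [-0.004,0.005,0.009],"delta_rot": [0,0,0]},
  ],
)

```text
t: 3.3
tool_pos: [0.5588, 0.0651, 0.1217]
orientation: [-3.141, -0.0, 1.875]
ft_force: [0.7, 0.8, 1.3]
gripper_width: 0.0004
grip_force: 0.6
```

Run:
```python
from h import *
p=grab_frame("side");cv2.imwrite("pics/s2.png",cv2.resize(p["img"][140:320,200:440,::-1],(720,540)))
```

```text
(no output)
```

View pics/s2.png

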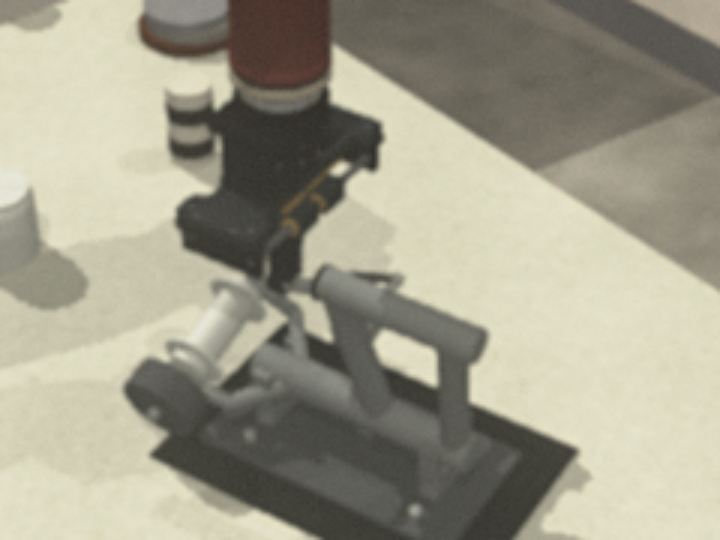

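The fingertips at (290,275) have pushed the leg down and the raised foot no longer shows; the contact force is about 2 N. I carry on past the centre.

>>> apply_moves(
  increments=[
    {"xyz": [-0.006,0.005,0.009],"delta_rot": [0,0,0]},
    {"xyz": [-0.006,0.004,0.009],"delta_rot": [0,0,0]},
    {"xyz": [-0.006,0.003,0.006],"delta_rot": [0,0,0]},
    {"xyz": [-0.007,0.003,0.006],"delta_rot": [0,0,0]},
    {"xyz": [-0.008,0.003,0.006],"delta_rot": [0,0,0]},
  ],
)

```text
t: 3.98
tool_pos: [0.5859, 0.0385, 0.0862]
orientation: [3.141, 0.0, 1.875]
ft_force: [0.6, -0.6, 1.1]
gripper_width: 0.0005
grip_force: 0.0
```

Run:
```python
from h import *
C,o=frame_T((.555,-.045),np.radians(-72.6))
for n in("scene","side"):
  p=grab_frame(n)
  for k in("kickstand","kickstand_foot"):
    print(n,k,[(np.round((b["centre"]-o)@C,3),round(b["p"],2)) for b in boxes_of(p,k)[:2]])
  cv2.imwrite("pics/%s3.png"%n,cv2.resize(p["img"][140:320,200:440,::-1],(720,540)))
```

```text
scene kickstand [(array([-0.014,  0.046,  0.056]), 0.76)]
scene kickstand_foot [(array([-0.018,  0.046,  0.055]), 0.73)]
side kickstand [(array([-0.016,  0.061,  0.011]), 0.41)]
side kickstand_foot [(array([ 0.002, -0.029,  0.03 ]), 0.17)]
```

View pics/scene3.png

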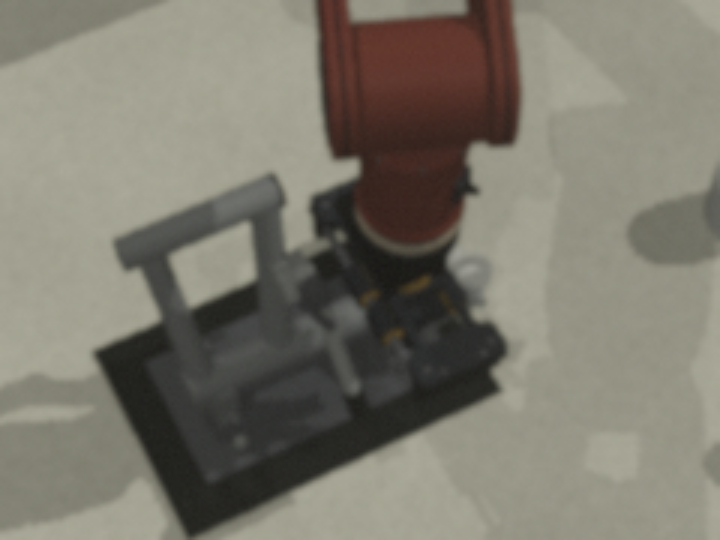

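The leg now hangs at its down stop: foot near (355,385), frame x about -0.016, clear of the fingers. I retreat upwards and move over the top tube.

>>> apply_moves(
  increments=[
    {"xyz": [0.01,0,-0.03],"delta_rot": [0,0,0]},
    {"xyz": [0.01,0,-0.045],"delta_rot": [0,0,0]},
    {"xyz": [0,0,-0.05],"delta_rot": [0,0,0]},
    {"xyz": [0,0,-0.045],"delta_rot": [0,0,0]},
    {"xyz": [0,0,-0.03],"delta_rot": [0,0,0]},
  ],
)

```text
t: 4.9
tool_pos: [0.5801, 0.0584, 0.29]
orientation: [3.138, 0.001, 1.875]
ft_force: [0.5, -0.8, -0.4]
gripper_width: 0.0006
grip_force: 0.0
```

>>> apply_moves(
  increments=[
    {"xyz": [-0.025,-0.03,0],"delta_rot": [0,0,0]},
    {"xyz": [-0.025,-0.03,0],"delta_rot": [0,0,0]},
    {"xyz": [-0.025,-0.03,0],"delta_rot": [0,0,0]},
    {"xyz": [-0.024,-0.024,0],"delta_rot": [-8,0,0]},
    {"xyz": [0,0,0],"delta_rot": [-8,0,0]},
  ],
  grip=0,
)

```text
t: 5.52
tool_pos: [0.5001, -0.0717, 0.2872]
orientation: [2.858, 0.002, 1.873]
ft_force: [0.4, 1.0, -0.3]
gripper_width: 0.0426
grip_force: 0.0
```

Run:
```python
from h import *
C,o=frame_T((.555,-.045),np.radians(-72.6))
s=sense();p=grab_frame("wrist");save(p,"w4")
Rm=R.from_euler('xyz',s["orientation"]).as_matrix()
M=np.linalg.inv(np.block([[Rm,s["tool_pos"][:,None]],[np.zeros((1,3)),np.ones((1,1))]])@p["hand_eye"])
print("tcp frame",(s["tool_pos"]-o)@C,s["gripper_width"],(C.T@Rm).round(3).tolist())
def fit(w,l):
    print(l,len(w),end=' ')
    if len(w)<20: return print()
    for x in(.0,.02,.04,.06,.08,.1):
        v=w[abs(w[:,0]-x)<.006]
        if len(v)>5: print(x,np.round([v[:,1].min(),np.median(v[:,1]),v[:,1].max(),np.percentile(v[:,2],95)],3),end=' ')
    print()
pics={"wrist":{**p,"rvec":R.from_matrix(M[:3,:3]).as_rotvec(),"tvec":M[:3,3]}}
for n in("scene","side"): pics[n]=grab_frame(n)
for n,p in pics.items():
    q=((cloud(p)-o)@C).reshape(-1,3)
    q=q[(p["depth"]>0).ravel()]
    fit(q[(q[:,2]>.14)&(q[:,2]<.185)&(abs(q[:,1]+.04)<.04)],n)
    if n!="wrist":
      for k in("kickstand","kickstand_foot"):
        print(n,k,[(np.round((b["centre"]-o)@C,3),round(b["p"],2)) for b in boxes_of(p,k)[:1]])
```

```text
tcp frame [ 0.00910956 -0.06036153  0.23224749] 0.04262265013748575 [[-1.0, 0.001, 0.002], [0.002, 0.96, 0.28], [-0.002, 0.28, -0.96]]
wrist 5441 0.0 [-0.063 -0.052 -0.036  0.172] 0.02 [-0.063 -0.052 -0.036  0.172] 0.04 [-0.063 -0.052 -0.036  0.172] 0.06 [-0.063 -0.052 -0.035  0.172] 0.1 [-0.063 -0.052 -0.035  0.172] 
scene 864 0.0 [-0.059 -0.037 -0.026  0.172] 0.02 [-0.059 -0.04  -0.032  0.174] 0.04 [-0.058 -0.041 -0.031  0.174] 0.06 [-0.059 -0.041 -0.033  0.174] 0.08 [-0.059 -0.04  -0.032  0.174] 0.1 [-0.059 -0.036 -0.026  0.173] 
scene kickstand [(array([-0.007, -0.013,  0.041]), 0.72)]
scene kickstand_foot [(array([-0.016,  0.046,  0.055]), 0.64)]
side 807 0.0 [-0.064 -0.058 -0.036  0.174] 0.02 [-0.063 -0.058 -0.04   0.174] 0.04 [-0.065 -0.057 -0.04   0.175] 0.06 [-0.065 -0.057 -0.036  0.175] 0.08 [-0.063 -0.057 -0.039  0.175] 0.1 [-0.064 -0.056 -0.035  0.175] 
side kickstand []
side kickstand_foot [(array([-0.016,  0.06 ,  0.015]), 0.43)]
```

View pics/w4.png

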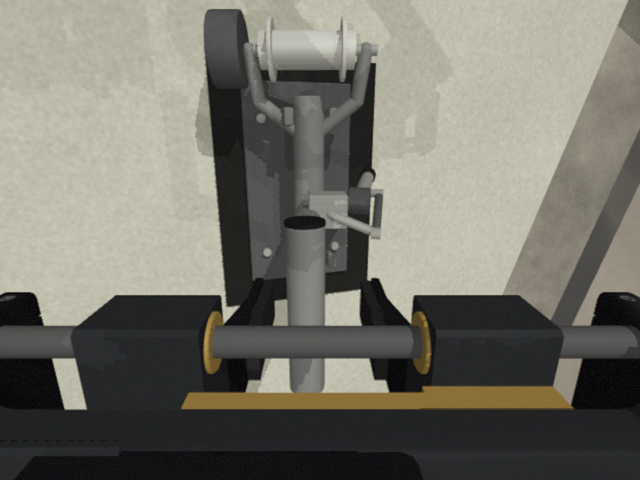

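The tool sits over the tube, whose rear end is at (305,222), and the leg hangs outside at (367,180), fully down. I still need 40 mm forward, 9 mm sideways and 92 mm down along the tool.

>>> apply_moves(
  increments=[
    {"xyz": [-0.02,-0.004,0],"delta_rot": [0,0,0]},
    {"xyz": [-0.02,-0.005,0],"delta_rot": [0,0,0]},
    {"xyz": [0,0,0],"delta_rot": [0,0,0]},
    {"xyz": [0,0,0],"delta_rot": [0,0,0]},
    {"xyz": [0,0,0.02],"delta_rot": [0,0,0]},
  ],
)

```text
t: 6.5
tool_pos: [0.5106, -0.1093, 0.2665]
orientation: [2.86, 0.002, 1.875]
ft_force: [-0.2, 0.0, 0.3]
gripper_width: 0.087
grip_force: 0.0
```

>>> apply_moves(
  increments=[
    {"xyz": [0,0,0.02],"delta_rot": [0,0,0]},
    {"xyz": [0,0,0.02],"delta_rot": [0,0,0]},
    {"xyz": [0,0,0.02],"delta_rot": [0,0,0]},
    {"xyz": [0,0,0.012],"delta_rot": [0,0,0]},
    {"xyz": [0,0,0],"delta_rot": [0,0,0]},
  ],
)

```text
t: 7.12
tool_pos: [0.528, -0.1028, 0.1948]
orientation: [2.864, -0.001, 1.876]
ft_force: [0.2, -0.5, -0.1]
gripper_width: 0.0869
grip_force: 0.0
```

>>> apply_moves(
  increments=[
    {"xyz": [0,0,0],"delta_rot": [0,0,0]},
    {"xyz": [0,0,0],"delta_rot": [0,0,0]},
    {"xyz": [0,0,0],"delta_rot": [0,0,0]},
    {"xyz": [0,0,0],"delta_rot": [0,0,0]},
    {"xyz": [0,0,0],"delta_rot": [0,0,0]},
  ],
  grip=255,
  grip_force=25,
)

```text
t: 7.75
tool_pos: [0.5283, -0.1038, 0.1957]
orientation: [2.862, 0.0, 1.874]
ft_force: [0.6, 0.6, -0.0]
gripper_width: 0.0449
grip_force: 0.0
```

>>> apply_moves(
  increments=[
    {"xyz": [0,0,0],"delta_rot": [0,0,0]},
    {"xyz": [0,0,0],"delta_rot": [0,0,0]},
    {"xyz": [0,0,0],"delta_rot": [0,0,0]},
    {"xyz": [0,0,0],"delta_rot": [0,0,0]},
  ],
)

```text
t: 8.25
tool_pos: [0.529, -0.1035, 0.1959]
orientation: [2.861, 0.0, 1.874]
ft_force: [6.3, 1.3, -2.1]
gripper_width: 0.0272
grip_force: 25.0
```

Run:
```python
from h import *
C,o=frame_T((.555,-.045),np.radians(-72.6))
s=sense();Rm=C.T@R.from_euler('xyz',s["orientation"]).as_matrix()
t=C.T@(s["tool_pos"]-o);g=t-.019*Rm[:,2]
print(s["ft_force"],s["gripper_width"],s["grip_force"],t,g,"radius",np.hypot(g[1],g[2]),"ang",np.arctan2(-g[1],g[2]),"tilt",np.arctan2(Rm[1,2],-Rm[2,2]))
# grasp arc: rotate TCP about axis in N steps with tool rotation, give tool-frame rows
a=.28;n=8
pos,Ro=t.copy(),Rm.copy();d=tip(-a/n)
for i in range(n):
    p2=d@pos;print(np.round(Ro.T@(p2-pos),4),np.degrees(a/n));pos,Ro=p2,d@Ro
print(pos)
```

```text
[ 6.32358615  1.30854977 -2.12480488] 0.027176145950259523 25.003062662144657 [ 0.04801354 -0.04233172  0.14085973] [ 0.04800917 -0.04759744  0.15911547] radius 0.16608205596038972 ang 0.2906655476858567 tilt 0.2808194707989676
[0.     0.0051 0.    ] 2.0053522829578814
[0.     0.0051 0.    ] 2.0053522829578814
[0.     0.0051 0.    ] 2.0053522829578814
[0.     0.0051 0.    ] 2.0053522829578814
[0.     0.0051 0.    ] 2.0053522829578814
[0.     0.0051 0.    ] 2.0053522829578814
[0.     0.0051 0.    ] 2.0053522829578814
[0.     0.0051 0.    ] 2.0053522829578814
[ 0.04801354 -0.00175575  0.14707262]
```

>>> apply_moves(
  increments=[
    {"xyz": [0,0.003,0],"delta_rot": [1.2,0,0]},
    {"xyz": [0,0.005,0],"delta_rot": [2,0,0]},
    {"xyz": [0,0.005,0],"delta_rot": [2,0,0]},
    {"xyz": [0,0.005,0],"delta_rot": [2,0,0]},
    {"xyz": [0,0.005,0],"delta_rot": [2,0,0]},
  ],
  grip_force=35,
)

```text
t: 8.88
tool_pos: [0.5502, -0.0967, 0.2004]
orientation: [3.026, 0.0, 1.875]
ft_force: [-0.5, 0.0, -1.5]
gripper_width: 0.0274
grip_force: 35.0
```

>>> apply_moves(
  increments=[
    {"xyz": [0,0.005,0],"delta_rot": [2,0,0]},
    {"xyz": [0,0.005,0],"delta_rot": [2,0,0]},
    {"xyz": [0,0.005,0],"delta_rot": [2,0,0]},
    {"xyz": [0,0.003,0],"delta_rot": [0.8,0,0]},
    {"xyz": [0,0,0],"delta_rot": [0,0,0]},
  ],
)

```text
t: 9.5
tool_pos: [0.5671, -0.0914, 0.2016]
orientation: [-3.141, -0.0, 1.875]
ft_force: [-1.3, -0.7, 0.0]
gripper_width: 0.0272
grip_force: 35.0
```

Run:
```python
from h import *
C,o=frame_T((.555,-.045),np.radians(-72.6))
s=sense();Rm=C.T@R.from_euler('xyz',s["orientation"]).as_matrix()
t=C.T@(s["tool_pos"]-o);g=t-.019*Rm[:,2]
print(s["ft_force"],s["ft_torque"],s["gripper_width"],s["grip_force"],t,g,"tilt",np.arctan2(Rm[1,2],-Rm[2,2]))
for n in("scene","side"):
  p=grab_frame(n);cv2.imwrite("pics/%s5.png"%n,cv2.resize(p["img"][140:320,200:440,::-1],(720,540)))
  for k in("kickstand","kickstand_foot"):
    print(n,k,[(np.round((b["centre"]-o)@C,3),round(b["p"],2)) for b in boxes_of(p,k)[:1]])
  q=(cloud(p)-o)@C; q=q[(p["depth"]>0)]
  # front/rear bits of top tube visible beside gripper
  w=q[(q[:,2]>.16)&(q[:,2]<.185)&(abs(q[:,1])<.03)&((q[:,0]<.015)&(q[:,0]>-.012)|(q[:,0]>.095)&(q[:,0]<.124))]
  if len(w):print(n,len(w),np.percentile(w,[5,50,95],axis=0).round(3).tolist())
```

```text
[-1.29405448 -0.73748864  0.02674828] [-0.02813234  0.12149765 -0.02318069] 0.027221931763417754 35.01040107104927 [ 0.0478764  -0.00233055  0.14656932] [ 0.04787739 -0.00231115  0.16556931] tilt -0.001021077078984213
scene kickstand [(array([-0.013,  0.06 ,  0.056]), 0.82)]
scene kickstand_foot [(array([-0.017,  0.059,  0.057]), 0.56)]
scene 190 [[-0.009, -0.01, 0.164], [0.107, 0.004, 0.175], [0.122, 0.011, 0.18]]
side kickstand []
side kickstand_foot []
side 173 [[0.097, -0.017, 0.162], [0.112, -0.011, 0.175], [0.122, 0.003, 0.181]]
```

View pics/side5.png

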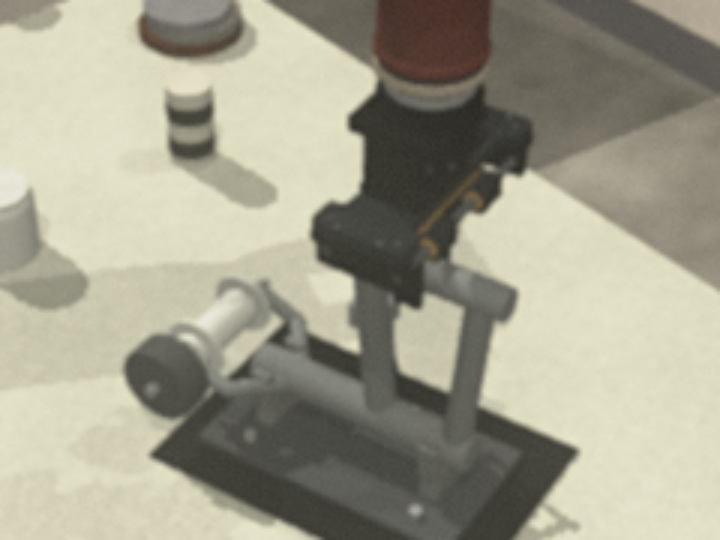

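The frame stands upright with the top tube gripped at (440,275). The kickstand's measured position (-0.013, 0.060, 0.056) matches "fully down" at an upright frame. I let it settle and hand in.

>>> apply_moves(
  increments=[
    {"xyz": [0,0,0],"delta_rot": [0,0,0]},
    {"xyz": [0,0,0],"delta_rot": [0,0,0]},
    {"xyz": [0,0,0],"delta_rot": [0,0,0]},
    {"xyz": [0,0,0],"delta_rot": [0,0,0]},
  ],
)

```text
t: 10.3
tool_pos: [0.5666, -0.0915, 0.2016]
orientation: [-3.141, -0.0, 1.874]
ft_force: [-1.1, -0.7, -4.1]
gripper_width: 0.0272
grip_force: 35.0
```

```bash
python3 -c "
from cell import *
s=sense();print(s['tool_pos'],s['ft_force'],s['gripper_width']);print(sign_off())"
```

```text
[ 0.56660143 -0.09154491  0.20159921] [-1.07360493 -0.65220879 -4.14835098] 0.027165492554442647
the job is handed in; nothing more can be done
None
```

I flipped the kickstand down while the frame still leaned, then raised the frame upright and handed the job in at about 10.3 s, holding it steady by the top tube at 35 N; the arm stayed clear of the sleeve, tin and stone throughout.

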